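# Close the spoon drawer, bring the red-capped spice to the front and hold the carousel

## Robot

A 7-joint arm with a two-finger parallel gripper is mounted at the origin on the work surface. World frame = base frame: x ahead of the robot, y to its left, z up, the work surface at z = 0. Lengths are in m, angles in rad, forces in N, time in s.
With the tool pointing down it reaches from about 0.35 to 0.9 m from the base axis. Payload 19.9 kg.
Tool frame: the origin (TCP) lies between the finger pads; the fingertips stand 19 mm ahead of it and the grasp point (between the pads) is the TCP; z points along the fingers, y is the line along which they close (so a half turn about z gives the same grasp; the last joint's range is limited). The gripper opens to 94 mm and grips with 3 to 60 N. Pads are 16 mm wide; open, the fingers measure 119 mm over their backs; the gripper's body (75 mm by 177 mm) begins 78 mm behind the grasp point.
Start: joints at [-1.266, 0.417, -0.01, 1.614, 0.005, 1.111, -0.053], TCP at [0.212, 0.588, 0.224] pointing down, gripper open.
Joint ranges: [-2.81, 2.81], [-0.39, 2.02], [-1.27, 1.25], [0.06, 2.57], [-1.19, 4.33], [0.19, 2], [-2.82, 2.82]. Speed limits (rad/s): [1.89, 1.89, 2.39, 2.39, 3.01, 3.01, 3.01].

## Interface

Orientations are given as a 3x3 rotation matrix whose columns are the frame's x, y, z axes.
In Python, from rig import robot gives the robot as it stands. Calls block until the motion is done:
- robot.move_ptp(position, orientation): joint-space move of the TCP to a pose.
- robot.move_linear(position, velocity=0.15, frame=None, threshold=None): straight line of the TCP; frame=None keeps the orientation; velocity is the mean speed in m/s. With threshold (N) it stops when the force on the tool has changed by that much, and returns True; else False.
- robot.goto_joints(angles): joint-space move.
- robot.gripper_to(opening): finger opening in m; the grip force is fixed at half the most; returns when the fingers have stopped.
- robot.pause(seconds).
- robot.ik(position, orientation): joint angles nearest the present ones, or None.
- robot.get_state(): the state.
- robot.grab_frame(name): name is "scene" or "top"; returns the picture (400x640x3 uint8, red, green, blue); there is no depth.
- robot.camera_info(name): a dict with "fx", "fy", "cx", "cy" (pixels), "rvec" (rotation vector, rad) and "tvec" (3), from world to camera coordinates, as OpenCV has them. Camera axes: x right, y down, z forward; pixel columns grow to the right and rows downward; lengths in m; the calibration is good to about 2 mm. A picture is of the moment at which its call begins. camera_info takes no time and is no camera call.
A pose or a line that the arm cannot do raises robot.PlanningError and nothing moves.
- robot.sign_off(): hands the job in; it is judged then, once.
The state is a dict: "time": time; "qpos": joint angles; "joint_vel": joint speeds; "effort": joint torques, N m; "ee_pos": TCP position; "tool_rot": TCP orientation; "force": force on the tool from outside, world axes, zero at the start; "moment": the same for the moment, N m; "opening": finger opening in m; "grasp_force": force on a finger pad.
Only numpy, scipy, OpenCV 4.12 (cv2) and the standard library are available. Lean on these libraries where they do the work, as an engineer would, in place of code of your own. Each camera call takes 0.05 s, during which the arm holds its last target. There are 200 camera calls.

## Task

The cook is done measuring and now needs the marked spice: gently push the open spoon drawer fully home until it clicks in and stays shut, then turn the spice carousel smoothly until the red-capped jar is right at the front, in line with the yellow diamond on the base. Finish while still gripping the turntable between the fingers and holding it still there for the cook (do not let go). Leave everything else where it stands.

Things in the scene. Friction and masses are not known exactly. Their poses are not given: they have to be found in the camera images.
- drawer_unit: fixed low steel cabinet, 190 (x) x 200 (y) x 85 (z) mm, that holds one drawer. Origin on the table, on the middle line, 60 mm behind the cabinet's front plane and 130 mm in front of its back; its -x axis points out of the front, towards which the drawer opens. It stands left or right of the carousel, turned up to 0.2 rad
- spoon_drawer (a joint): how far the drawer stands open, in m: 0 fully home, up to 0.10. Its runners drag with about 1 N. A sprung roller catch sits in the last 17 mm: it resists with about 5 N (to be overcome on top of the drag) until 8 mm is left, then snaps the drawer in to 0 against a rigid stop and keeps it there
- drawer_pull (a point): middle of the outer edge of the steel pull lip of the drawer (moves with it), 71 mm above the table. The lip is 100 mm wide and 10 mm tall (66 to 76 mm above the table) and stands 12 mm out from the blue drawer front, a panel 196 mm wide that spans 6 to 80 mm above the table. With the drawer home this point lies 80 mm in front of the unit's origin
- carousel: fixed black base of the spice carousel, a 170 mm disc under the turntable, with a tongue 44 mm wide and 10 mm thick that sticks out at the front to 165 mm from the axis and carries a yellow diamond 40 mm across, centred 138 mm from the axis. Origin on the table on the turning axis; its -x axis points to the front, through the yellow diamond. Turned up to 0.35 rad
- turntable (a joint): angle of the turntable on the base, in rad, growing counter-clockwise seen from above, without stops. 0 (and every full turn) puts the red-capped jar exactly at the front. It turns easily (about 0.04 N m) and stays where it is left
- red_cap (a point): centre of the top of the red cap of the marked jar (the only jar with red cap and red band), 123 mm above the table and 68 mm from the turning axis. Five jars are clipped fast to the wooden turntable (disc 200 mm across, top 28 mm above the table), 72 degrees apart; caps 48 mm across and 20 mm tall, the other four of steel. Turns with the turntable
- grip_bar (a point): centre of the dark grip bar on the turning axis above the jars, fixed to the turntable: 56 mm long along this point's x axis (which points from the red-capped jar to the axis, so the bar lies on the line to that jar), 16 mm thick along its y axis, 32 mm tall, from 150 to 182 mm above the table, on a 22 mm post
- sauce_bottle: bystander: green bottle with yellow cap, 42 mm across, 130 mm tall, loose; origin at the centre of its underside
- pinch_bowl: bystander: small white bowl, 64 mm across, 28 mm tall, standing loose on the rear of the drawer unit's top; origin at the centre of its underside
- salt_shaker: bystander: clear shaker with steel cap, 40 mm across, 75 mm tall, loose; origin at the centre of its underside
- hotel_pan: bystander: open steel pan 320 x 170 x 65 mm, loose; origin at the centre of its underside
- chef_knife: bystander: knife with blue handle, 310 mm long along its x, lying on the red cutting board (12 mm thick); origin on its underside
- mug: bystander: white mug, 72 mm across, 85 mm tall, loose; origin at the centre of its underside
- spatula: bystander: spatula 260 mm long lying on the table; origin on its underside

How it is judged:
By the outcome, as a careful person would: the job done as asked, in the order asked, and still so for the second after the job is handed in, while the arm keeps its last pose, push and grip.
It also fails if it takes over 64 s, if anything falls off the work surface, if the arm or the gripper's body presses on something with over 40 N, if the wrist force passes 120 N, or if a joint passes its speed limit or range.

## Working session

There is one attempt and no reset: what is moved stays moved. The work goes in short steps, each a Python script; the robot and the scene stay as the last script left them, time stands still between calls to the robot, and variables do not carry over. Pictures are saved under pics/ and viewed, at most 10 in all, crops included, and the job is handed in when it is done.

```bash
mkdir -p pics; python3 - <<'E'
from rig import robot
import cv2
for n in("scene","top"):
    cv2.imwrite(f"pics/{n}0.png",robot.grab_frame(n)[:,:,::-1]); print(n,robot.camera_info(n))
s=robot.get_state();print(s["time"],s["ee_pos"],s["tool_rot"],s["opening"])
E
```

```text
scene {'fx': 478.3738336670164, 'fy': 478.3738336670164, 'cx': 324.3116617590748, 'cy': 201.08691404479242, 'rvec': array([ 0.73137514,  2.46586657, -1.31830574]), 'tvec': array([ 0.44355964, -0.03636812,  1.8494452 ])}
top {'fx': 361.9847335652892, 'fy': 361.9847335652892, 'cx': 320.2795223234562, 'cy': 201.59206262731712, 'rvec': array([ 2.19705704, -2.19134375,  0.05652723]), 'tvec': array([-0.00312848,  0.52293437,  1.50908302])}
0.1 [0.21231599 0.58751037 0.22388054] [[-9.40498830e-01  3.39796804e-01 -2.86823220e-04]
 [ 3.39796914e-01  9.40498248e-01 -1.04998165e-03]
 [-8.70236740e-05 -1.08496816e-03 -9.99999408e-01]] 0.09396505807698716
```

View pics/scene0.png

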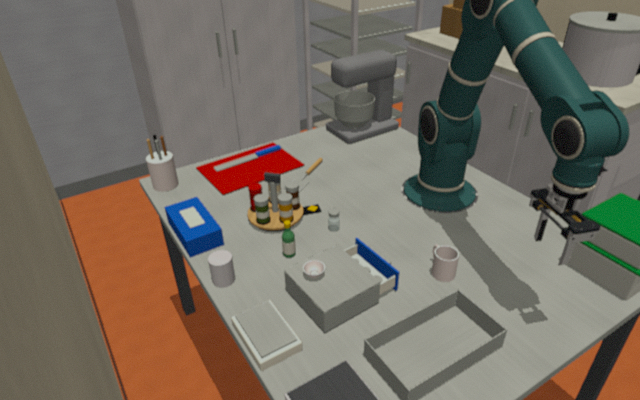

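View pics/top0.png

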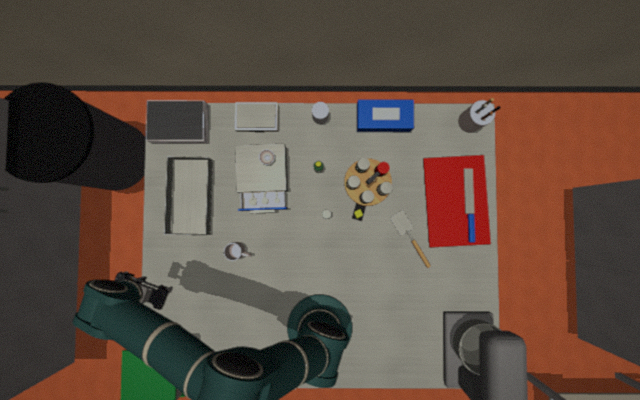

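The top view shows the drawer unit at about (262,175) with its blue front near (263,208). The carousel is at (369,182), the red cap at (383,168) and the diamond at (359,213). I'll zoom in to measure these.

```bash
cat > h.py <<'E'
from rig import robot
import cv2, numpy as np
def cam(n):
    c=robot.camera_info(n); K=np.array([[c["fx"],0,c["cx"]],[0,c["fy"],c["cy"]],[0,0,1]])
    return K,cv2.Rodrigues(c["rvec"])[0],c["tvec"]
def back(n,px,z):
    K,R,t=cam(n); d=R.T@np.linalg.inv(K)@np.array([*px,1.]); o=-R.T@t
    return (o+d*(z-o[2])/d[2])[:2]
def proj(n,P):
    K,R,t=cam(n); p=K@(R@np.array(P,float)+t); return p[:2]/p[2]
def blob(im,box,f):
    x0,y0,x1,y1=box; c=im[y0:y1,x0:x1].astype(int); m=f(c[...,0],c[...,1],c[...,2])
    y,x=np.nonzero(m); return np.c_[x+x0,y+y0]
yel=lambda r,g,b:(r>120)&(g>110)&(b<80)
red=lambda r,g,b:(r>120)&(g<50)&(b<50)
blu=lambda r,g,b:(b>90)&(r<60)&(b>g+40)
E
python3 - <<'E'
from h import *
im=cv2.imread("pics/top0.png")[:,:,::-1]
y=blob(im,(345,200,375,225),yel);r=blob(im,(370,155,395,180),red);b=blob(im,(225,195,300,220),blu)
D=back("top",y.mean(0),.010);Rc=back("top",r.mean(0),.12)
print(len(y),D,len(r),r.mean(0),Rc)
B=np.array([back("top",p,.08) for p in b]); print(len(b),B.mean(0),B.min(0),B.max(0)); print(np.polyfit(B[:,1],B[:,0],1))
c=cv2.resize(im[130:235,225:425],(800,420),interpolation=cv2.INTER_CUBIC)
cv2.imwrite("pics/c1.png",c[:,:,::-1])
E
```

```text
72 [ 0.49374026 -0.17431191] 90 [382.86666667 167.42222222] [ 0.65251584 -0.24762394]
36 [0.49161467 0.22512831] [0.48878617 0.13992258] [0.49731086 0.32484441]
[-0.03425294  0.49932597]
```

View pics/c1.png

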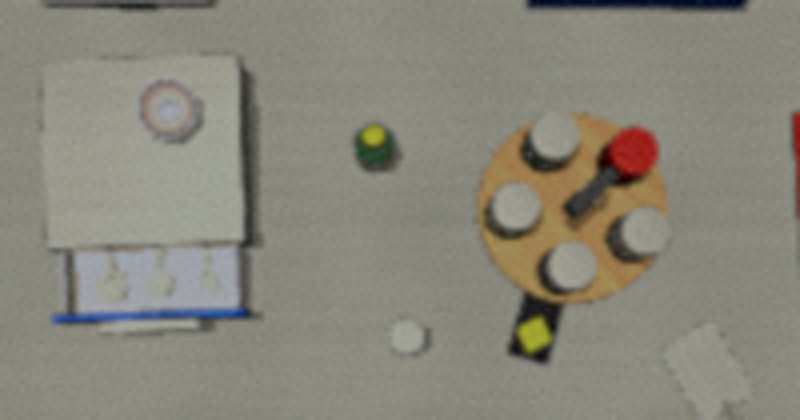

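The crop shows the five caps, the diamond at (534,335), the bar on the line to the red jar, and the drawer open by about 70 px of crop height. Next I'll compute the poses.

```bash
python3 - <<'E'
from h import *
o=np.array([225,130]);q=lambda p:np.array(p)/4+o-.4
caps=[(633,153),(554,138),(514,209),(569,266),(640,233)]
C=np.array([back("top",q(p),.123) for p in caps]);A=C.mean(0)
print("axis",A,np.linalg.norm(C-A,axis=1))
im=cv2.imread("pics/top0.png")[:,:,::-1]
w=blob(im,(340,152,398,210),lambda r,g,b:(r>b+45)&(g>b+15)&(g<r-15))
h=cv2.convexHull(w.astype(np.int32));e=cv2.minEnclosingCircle(h);print("wood",e,back("top",e[0],.028))
D=np.array([.49374,-.17431]);print("D dist",np.linalg.norm(D-A))
print("front ang",np.arctan2(*(A-D)[::-1]), "red ang",np.arctan2(*(A-C[0])[::-1]))
cor=np.array([back("top",q(p),.085) for p in [(44,64),(238,56),(245,243),(50,250)]]);print(cor)
xa=(cor[1]-cor[2]+cor[0]-cor[3]);print("yaw x",np.arctan2(xa[1],xa[0])); ya=cor[0]-cor[1]+cor[3]-cor[2];print("yaw y",np.arctan2(-ya[0],ya[1]))
print("sizes",np.linalg.norm(cor-np.roll(cor,-1,0),axis=1))
for n,p,z in [("bottle",(374,135),.13),("shaker",(408,336),.075),("bar",(592,192),.182),("lipends",(100,328),.076),("lipend",(200,324),.076)]:print(n,back("top",q(p),z))
E
```

```text
axis [ 0.60422452 -0.19680317] [0.06821469 0.06658676 0.06724365 0.06636557 0.0652643 ]
wood ((367.5652160644531, 181.56521606445312), 23.704524993896484) [ 0.606511   -0.19917714]
D dist 0.1127509264203004
front ang -0.20084184038697508 red ang 2.313997896944495
[[0.74504085 0.34117271]
 [0.75368038 0.14509158]
 [0.56405182 0.136565  ]
 [0.55650395 0.33232928]]
yaw x 0.045900039396931484
yaw y 0.04128721840016235
sizes [0.19627136 0.18982016 0.19590974 0.18874419]
bottle [0.66641977 0.00700425]
shaker [ 0.47131651 -0.02744134]
bar [ 0.60477646 -0.1981438 ]
lipends [0.47854338 0.28287112]
lipend [0.48283553 0.18215225]
```

```bash
python3 - <<'E'
from h import *
im=cv2.imread("pics/top0.png")[:,:,::-1]
y=blob(im,(345,207,375,225),yel);D=back("top",y.mean(0),.010);print(len(y),y.mean(0),D)
for A in ([.6042,-.1968],[.6065,-.1992],[.6048,-.1977]):
    v=A-D;print(np.linalg.norm(v),np.arctan2(v[1],v[0]))
im2=cv2.imread("pics/scene0.png")[:,:,::-1]
y=blob(im2,(300,200,325,220),yel);print(len(y),back("scene",y.mean(0),.010))
r=blob(im2,(240,180,265,215),red);print(len(r),r.min(0),r.max(0))
P=np.array([.605,-.1977])
# drawer points
u=np.array([np.cos(.043),np.sin(.043)]);n=np.array([-u[1],u[0]])
F=(np.array([.56405,.136565])+[.556504,.33233])/2
pull=np.array([.4807,.2325]);print("front mid",F,"pull",pull,"open",(F-pull)@u-.02,"lat",(pull-F)@n)
E
```

```text
41 [358.17073171 213.24390244] [ 0.4744308  -0.16140352]
0.13451005694271528 -0.2662870916638989
0.13737120094083408 -0.27873662559660345
0.1353276103633708 -0.271536513219621
47 [ 0.48065034 -0.16796533]
176 [240 180] [261 190]
front mid [0.560277  0.2344475] pull [0.4807 0.2325] open 0.059587159094286954 lat 0.0014750567957389502
```

```bash
cat >> h.py <<'E'
def rot(psi):  # tool down, tool x at yaw psi
    c,s=np.cos(psi),np.sin(psi); return np.array([[c,s,0],[s,-c,0],[0,0,-1.]])
E
python3 - <<'E'
from h import *
a=.043;u=np.array([np.cos(a),np.sin(a)]);pull=np.array([.4807,.2325])
R=rot(a+np.pi); P=lambda d,z:[*(pull-u*d),z]
print(robot.get_state()["time"])
robot.gripper_to(0.0)
robot.move_ptp(P(.045,.20),R)
robot.move_linear(P(.045,.076),velocity=.1)
print(robot.get_state()["time"],robot.get_state()["ee_pos"])
c=robot.move_linear(P(-.03,.076),velocity=.03,threshold=15)
s=robot.get_state();print(c,s["time"],s["ee_pos"],s["force"])
for n in("scene","top"): cv2.imwrite(f"pics/{n}1.png",robot.grab_frame(n)[:,:,::-1])
im=cv2.imread("pics/scene1.png");cv2.imwrite("pics/c2.png",cv2.resize(im[200:340,260:460],(800,560)))
E
```

```text
0.1
4.4667 [0.43601984 0.23073071 0.07649079]
False 7.1167 [0.51066679 0.23379131 0.07601824] [-1.09048524 -0.32075739 -1.25921293]
```

View pics/c2.png

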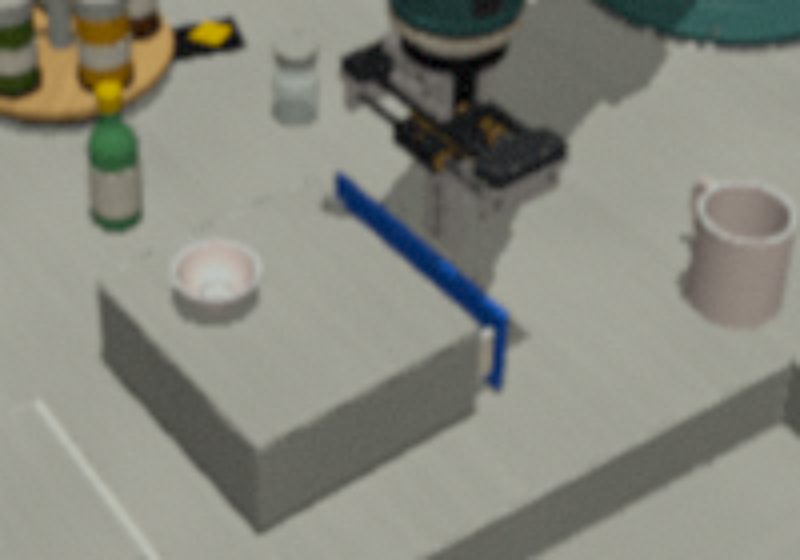

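The drawer is sliding smoothly with about 1 N of drag and roughly 20 mm still to go. I'll keep pushing through the catch.

```bash
python3 - <<'E'
from h import *
a=.043;u=np.array([np.cos(a),np.sin(a)]);pull=np.array([.4807,.2325])
P=lambda d,z:[*(pull-u*d),z]
d=-.03
while d>-.062:
    d-=.004
    c=robot.move_linear(P(d,.076),velocity=.02,threshold=13)
    s=robot.get_state();print(c,round(d,3),round(s["time"],2),s["ee_pos"][:2].round(4),s["force"].round(1))
    if c: break
for n in("scene","top"): cv2.imwrite(f"pics/{n}2.png",robot.grab_frame(n)[:,:,::-1])
im=cv2.imread("pics/scene2.png");cv2.imwrite("pics/c3.png",cv2.resize(im[200:340,260:460],(800,560)))
E
```

```text
False -0.034 7.57 [0.515 0.234] [-0.1  0.4 -0.1]
False -0.038 7.92 [0.5189 0.2341] [ 0.8 -0.   0.5]
False -0.042 8.27 [0.5229 0.2343] [-0.   0.5  0.4]
False -0.046 8.62 [0.5269 0.2345] [-0.1 -1.6 -0.5]
False -0.05 8.97 [0.5308 0.2347] [ 0.2 -0.  -0.2]
True -0.054 9.18 [0.5314 0.2347] [0.5 0.1 0.1]
```

View pics/c3.png

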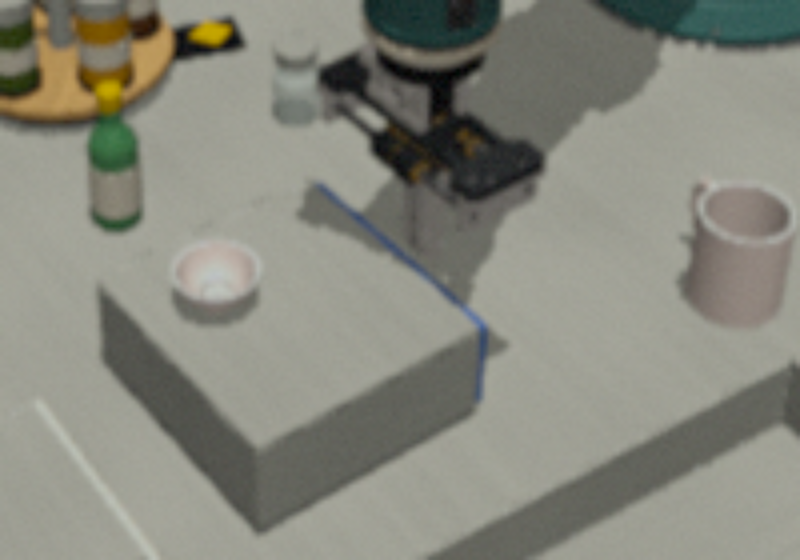

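The panel is now flush with the cabinet, so the drawer looks shut. I'll press lightly once more to confirm it's on the stop, then back off, rise, and remeasure the drawer and carousel.

```bash
python3 - <<'E'
from h import *
a=.043;u=np.array([np.cos(a),np.sin(a)]);pull=np.array([.4807,.2325])
P=lambda d,z:[*(pull-u*d),z]
c=robot.move_linear(P(-.058,.076),velocity=.02,threshold=12)
s=robot.get_state();print(c,s["time"],s["ee_pos"][:2],s["force"])
robot.move_linear(P(0,.076),velocity=.1)
robot.move_linear(P(0,.25),velocity=.2)
robot.gripper_to(.06)
A=np.array([.605,-.1977]); R0=2.314
for psi in (R0,R0-np.pi):
  for base in(0,):
    q=robot.ik([*A,.26],rot(psi)); q2=robot.ik([*A,.166],rot(psi)); q3=robot.ik([*A,.166],rot(psi-2.584))
    print(psi,*[None if k is None else np.round(k,2) for k in(q,q2,q3)])
for n in("scene","top"): cv2.imwrite(f"pics/{n}3.png",robot.grab_frame(n)[:,:,::-1])
print(robot.get_state()["time"])
t=cv2.imread("pics/top3.png")[125:235,225:425];cv2.imwrite("pics/c4.png",cv2.resize(t,(800,440),interpolation=cv2.INTER_CUBIC))
E
```

```text
True 9.4833 [0.53140548 0.23441382] [-1.14648151  0.05241802  0.68959698]
2.314 [-0.14  0.45  0.56  1.56 -0.25  1.2   1.21] [-0.11  0.54  0.52  1.65 -0.31  1.03  1.25] [-0.44  0.76  1.08  1.66 -0.72  1.17 -1.01]
-0.8275926535897931 [-0.44  0.63  1.08  1.57 -0.57  1.29 -1.68] [-0.44  0.76  1.08  1.66 -0.72  1.17 -1.57] [-0.06  0.53  0.45  1.65 -0.26  1.02  1.78]
12.2833
```

View pics/c4.png

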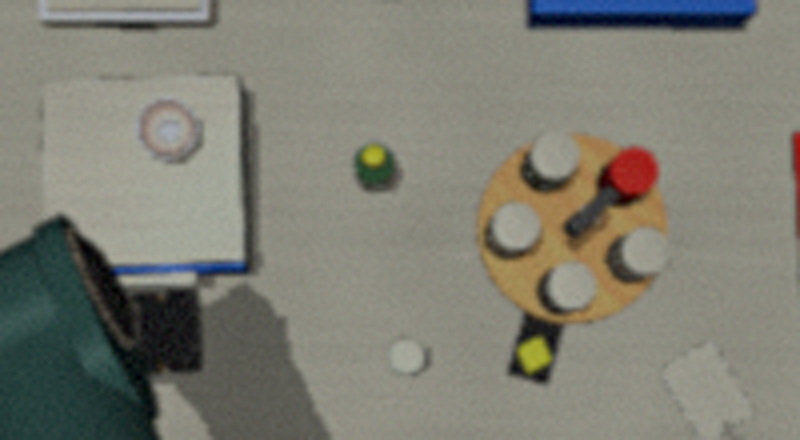

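The drawer stayed shut after I let go: the blue front is flush and the lip is just ahead of it. Before gripping I'll refine the carousel axis and front direction.

```bash
python3 - <<'E'
from h import *
from scipy.optimize import least_squares
I={n:np.mean([robot.grab_frame(n) for _ in range(4)],0) for n in("top","scene")}
def hsv(im):return cv2.cvtColor(im.astype(np.uint8),cv2.COLOR_RGB2HSV).astype(int)
def cc(m,near):
    n,l,s,c=cv2.connectedComponentsWithStats(m.astype(np.uint8)); i=1+np.argmin(np.linalg.norm(c[1:]-near,axis=1)); return c[i],s[i]
D={}
for n,near in(("top",(358.2,213.2)),("scene",(312.7,208.5))):
    h=hsv(I[n]);m=(h[...,0]>24)&(h[...,0]<36)&(h[...,1]>150)
    c,s=cc(m,near);D[n]=c;print(n,c,s,back(n,c,.010))
# wood ellipse in both, red cap
for n,near,box in(("top",(368,182),(335,150,402,207)),("scene",(275,213),(240,180,312,235))):
    h=hsv(I[n]);x0,y0,x1,y1=box
    m=np.zeros(h.shape[:2],np.uint8);m[y0:y1,x0:x1]=((h[...,0]>8)&(h[...,0]<24)&(h[...,1]>80))[y0:y1,x0:x1]
    k,l,s,c=cv2.connectedComponentsWithStats(m);i=1+np.argmax(s[1:,4]);ys,xs=np.nonzero(l==i)
    hull=cv2.convexHull(np.c_[xs,ys].astype(np.int32))[:,0]
    W=np.array([back(n,p,.028) for p in hull])
    r=least_squares(lambda v:np.hypot(*(W-v[:2]).T)-v[2],[.605,-.198,.1],loss="soft_l1",f_scale=.002)
    print(n,"disc",r.x,np.abs(r.fun).max(),len(W))
    A=r.x[:2];v=A-back(n,D[n],.010);print(" front",np.hypot(*v),np.arctan2(v[1],v[0]))
# tongue: dark pixels in top beyond disc
h=hsv(I["top"]);m=np.zeros(h.shape[:2],bool);m[205:224,348:370]=((h[...,2]<75)|((h[...,0]>24)&(h[...,0]<36)&(h[...,1]>130)))[205:224,348:370]
ys,xs=np.nonzero(m);T=np.array([back("top",p,.010) for p in np.c_[xs,ys]]);
d=np.hypot(*(T-[.605,-.1985]).T);T=T[(d>.108)&(d<.16)];c=T.mean(0);v=np.array([.605,-.1985])-c
print("tongue",len(T),c,np.arctan2(v[1],v[0]))
dd=np.load if 0 else None
im=np.hstack([cv2.resize(I["top"][140:225,330:410],(400,425),interpolation=cv2.INTER_CUBIC),cv2.resize(I["scene"][165:240,240:330],(400,333),interpolation=cv2.INTER_CUBIC)[:425] if 0 else cv2.resize(I["scene"][160:245,240:320],(400,425),interpolation=cv2.INTER_CUBIC)])
cv2.imwrite("pics/c5.png",im[:,:,::-1])
E
```

```text
top [358.12280702 213.22807018] [354 209   9  10  57] [ 0.47449691 -0.16120198]
scene [312.25925926 207.62962963] [309 206   8   5  27] [ 0.47122324 -0.16828751]
top disc [ 0.60556548 -0.19888202  0.09866439] 0.003725063829552497 25
 front 0.1363772571198187 -0.27993447990692893
scene disc [ 0.60981757 -0.19309221  0.10047575] 0.005298893130480764 18
 front 0.1407965287555914 -0.17709837645415855
tongue 121 [ 0.47671693 -0.16131835] -0.28211046441737303[ WARN:0@3.057] global loadsave.cpp:1063 imwrite_ Unsupported depth image for selected encoder is fallbacked to CV_8U.
```

View pics/c5.png

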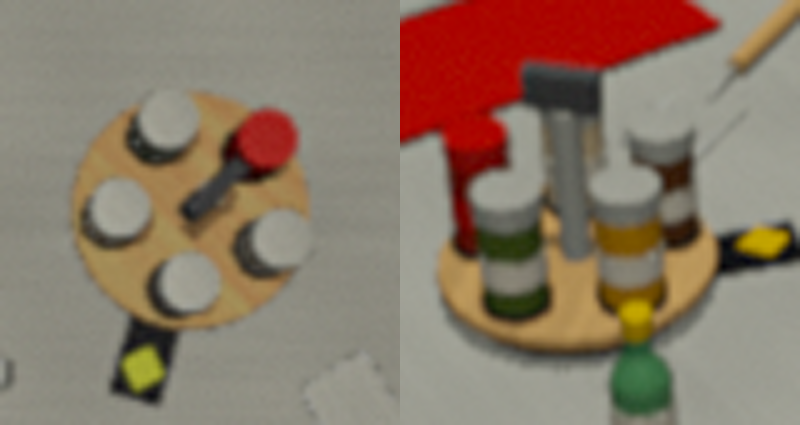

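The top view gives the axis at about (0.605, -0.198) and the front direction at about -0.28 rad. The scene view is too oblique to improve on that. Next I'll grip the bar.

```bash
python3 - <<'E'
from h import *
A=[.6050,-.1982];R=rot(2.314)
robot.move_ptp([*A,.27],R); 
s=robot.get_state();print(s["time"],s["qpos"].round(2))
q=np.array(robot.ik([*A,.27],R)); 
# speed test in the air
t0=s["time"];q2=s["qpos"].copy();q2[6]-=.3;robot.goto_joints(q2);t1=robot.get_state()["time"];print("dt .3",t1-t0,robot.get_state()["ee_pos"])
robot.move_linear([*A,.27],velocity=.1,frame=R);print("lin rot dt",robot.get_state()["time"]-t1)
robot.move_linear([*A,.172],velocity=.1)
f0=robot.get_state();print(f0["force"],f0["ee_pos"],f0["qpos"].round(3))
robot.gripper_to(0.0);robot.pause(.3)
s=robot.get_state();print(s["time"],s["opening"],s["grasp_force"],s["force"]-f0["force"],s["moment"]-f0["moment"],s["ee_pos"])
cv2.imwrite("pics/top4.png",robot.grab_frame("top")[:,:,::-1]);cv2.imwrite("pics/scene4.png",robot.grab_frame("scene")[:,:,::-1])
E
```

```text
14.325 [-0.14  0.45  0.56  1.55 -0.25  1.22  1.21]
dt .3 0.40000000000000036 [ 0.60563764 -0.19548675  0.26982362]
lin rot dt 0.45000000000000107
[-0.74072953  0.15215564  1.11322318] [ 0.60531273 -0.19836879  0.17266558] [-0.072  0.525  0.47   1.645 -0.267  1.035  1.224]
17.3583 0.0158161157746531 29.990245699882507 [-4.73256998 -2.49755525  1.89427066] [-0.49244974  1.23004492  0.00291194] [ 0.60419384 -0.19891709  0.17199016]
```

```bash
python3 - <<'E'
from h import *
A=[.6042,-.1991]
t=robot.get_state()["time"]
robot.move_linear([*A,.1725],velocity=.0006,frame=rot(2.314-.6))
robot.pause(.2)
s=robot.get_state();x=s["tool_rot"][:,0];print(s["time"]-t,s["opening"],s["grasp_force"],s["force"],s["moment"],s["ee_pos"],np.arctan2(x[1],x[0]),s["qpos"].round(2))
try:
  for k in (1.2,1.8,2.4,2.594): print(np.round(robot.ik([*A,.172],rot(2.314-k)),2))
except Exception as e: print(e)
E
```

```text
0.9499999999999993 0.01584923051288278 29.993184506893158 [ 11.77474354  -0.03453961 -11.00610424] [-0.11655602 -2.38338086 -0.03135927] [ 0.60529237 -0.19837463  0.17201745] 1.7150288360395984 [-0.17  0.55  0.61  1.65 -0.35  1.05  0.69]
[-0.25  0.59  0.75  1.65 -0.45  1.07  0.17]
[-0.33  0.65  0.88  1.66 -0.55  1.11 -0.35]
[-0.4   0.71  1.02  1.66 -0.65  1.15 -0.87]
[-0.42  0.73  1.06  1.66 -0.69  1.17 -1.04]
```

```bash
python3 - <<'E'
from h import *
A=[.6055,-.2003]
for psi in (1.2,.7,.2,-.283):
    robot.move_linear([*A,.1717],velocity=.01,frame=rot(psi)); robot.pause(.3)
    s=robot.get_state();x=s["tool_rot"][:,0];print(round(s["time"],2),round(s["opening"],4),s["force"].round(1),s["moment"].round(2),s["ee_pos"].round(4),np.arctan2(x[1],x[0]).round(4))
T=np.mean([robot.grab_frame("top") for _ in range(4)],0).astype(np.uint8);S=robot.grab_frame("scene")
cv2.imwrite("pics/top5.png",T[:,:,::-1]);cv2.imwrite("pics/scene5.png",S[:,:,::-1])
im=np.hstack([cv2.resize(T[140:225,330:410],(400,425),interpolation=cv2.INTER_CUBIC),cv2.resize(S[160:245,240:320],(400,425),interpolation=cv2.INTER_CUBIC)])
cv2.imwrite("pics/c6.png",im[:,:,::-1])
E
```

```text
19.38 0.0157 [2.  7.6 4. ] [ 1.65 -0.44 -0.04] [ 0.6065 -0.1986  0.172 ] 1.2017
20.32 0.0161 [11.7  3.1 -2.9] [ 0.59 -2.22 -0.05] [ 0.6073 -0.1992  0.172 ] 0.7016
21.27 0.016 [17.6 -5.3 -8.6] [-0.75 -3.55 -0.01] [ 0.6077 -0.2002  0.172 ] 0.2011
22.21 0.0154 [ 18.  -10.  -10.7] [-2.09 -3.74 -0.04] [ 0.6075 -0.2011  0.172 ] -0.2825
```

View pics/c6.png

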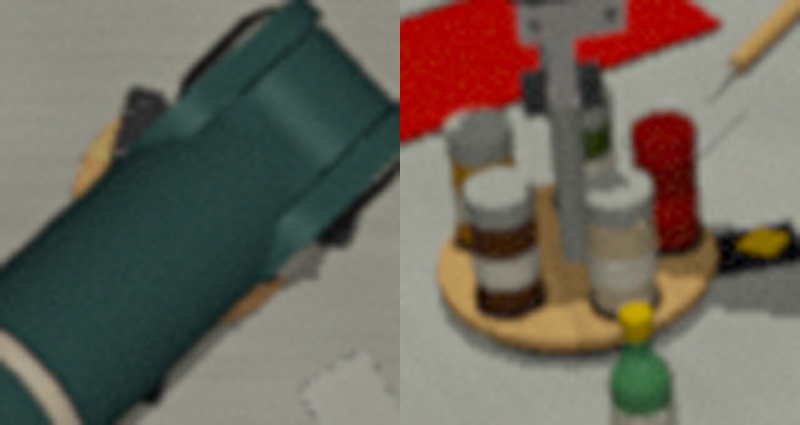

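```bash
python3 - <<'E'
from h import *
psi=np.array([2.314,1.715,1.2017,.7016,.2011,-.2825]);E=np.array([[.6042,-.1989],[.6053,-.1984],[.6065,-.1986],[.6073,-.1992],[.6077,-.2002],[.6075,-.2011]])
M=[];b=[]
for p,e in zip(psi,E):
    c,s=np.cos(p),np.sin(p);M+=[[1,0,c,s],[0,1,s,-c]];b+=[*e]
v,res,*_=np.linalg.lstsq(np.array(M),np.array(b),rcond=None);A=v[:2];print("A,o",v.round(4),res**.5)
def wcent(im,box,f):
    x0,y0,x1,y1=box;c=im[y0:y1,x0:x1].astype(float);w=np.clip(f(c[...,0],c[...,1],c[...,2]),0,None);w[w<.25*w.max()]=0
    yy,xx=np.mgrid[y0:y1,x0:x1];return np.array([(w*xx).sum(),(w*yy).sum()])/w.sum()
Y=lambda r,g,b:np.minimum(r,g)-b-25
for n,f,box in(("top","top3",(350,206,367,221)),("scene","scene3",(305,202,321,214)),("scene","scene5",(305,202,321,214))):
    im=cv2.imread(f"pics/{f}.png")[:,:,::-1];c=wcent(im,box,Y);D=back(n,c,.010);w=A-D
    print(f,c,D,np.hypot(*w),np.arctan2(w[1],w[0]))
# scene calibration offset through the red cap+jar pixels: project cap top/bottom
im=cv2.imread("pics/scene5.png")[:,:,::-1];r=blob(im,(283,178,302,215),red)
p=-.2825;C=A-.068*np.array([np.cos(p),np.sin(p)])
print("red px min/max",r.min(0),r.max(0),"cols mean",r[:,0].mean(),"pred top",proj("scene",[*C,.123]),"pred bot",proj("scene",[*C,.028]))
print("rows: width/centre",[(int(y),r[r[:,1]==y,0].min(),r[r[:,1]==y,0].max()) for y in range(184,210,3) if (r[:,1]==y).any()])
im=cv2.imread("pics/top3.png")[:,:,::-1];r=blob(im,(370,155,395,180),red);p=2.314;C=A-.068*np.array([np.cos(p),np.sin(p)]);print("top red",r.mean(0),proj("top",[*C,.113]))
E
```

```text
A,o [ 6.056e-01 -2.005e-01  2.100e-03  1.000e-04] [0.00016913]
top3 [358.10959245 213.17420477] [ 0.47472346 -0.161147  ] 0.1366437862367791 -0.29210164996242766
scene3 [312.3126947  207.90576324] [ 0.47198519 -0.16666241] 0.1378115739606392 -0.24803954480099102
scene5 [312.29609145 207.92772861] [ 0.47210932 -0.16657584] 0.13771254583480627 -0.24887018011776987Traceback (most recent call last):
  File "<stdin>", line 17, in <module>
    return umr_minimum(a, axis, None, out, keepdims, initial, where)
ValueError: zero-size array to reduction operation minimum which has no identity
```

```bash
python3 - <<'E'
from h import *
A=np.array([.6056,-.2005])
im=cv2.imread("pics/scene5.png")[:,:,::-1];r=blob(im,(283,178,302,215),lambda r,g,b:(r>70)&(r>2.5*g)&(r>2.5*b))
p=-.2825;C=A-.068*np.array([np.cos(p),np.sin(p)])
print("cap px",r.min(0),r.max(0))
for y in range(183,210,3):
    k=r[r[:,1]==y,0]
    if len(k): print(y,k.min(),k.max(),(k.min()+k.max())/2)
# predicted silhouette of the cap (dia 48, z .103-.123)
th=np.linspace(0,2*np.pi,60)
S=np.array([proj("scene",[C[0]+.024*np.cos(t),C[1]+.024*np.sin(t),z]) for z in(.103,.123) for t in th]);print("pred cap",S.min(0),S.max(0))
for f in("top0","top3"):
    im=cv2.imread(f"pics/{f}.png")[:,:,::-1];r=blob(im,(370,155,395,180),lambda r,g,b:(r>90)&(r>2.5*g)&(r>2.5*b))
    C=A-.068*np.array([np.cos(2.314),np.sin(2.314)])
    S=np.array([proj("top",[C[0]+.024*np.cos(t),C[1]+.024*np.sin(t),z]) for z in(.103,.123) for t in th])
    print(f,r.min(0)-.5,r.max(0)+.5,"pred",S.min(0),S.max(0))
im=cv2.imread("pics/scene3.png")[:,:,::-1];r=blob(im,(240,180,265,200),lambda r,g,b:(r>70)&(r>2.5*g)&(r>2.5*b))
E
```

```text
cap px [287 183] [298 208]
183 290 295 292.5
186 287 298 292.5
189 287 297 292.0
192 288 297 292.5
195 291 297 294.0
198 291 298 294.5
201 291 298 294.5
204 291 298 294.5
207 292 297 294.5
pred cap [285.58436018 181.92544035] [299.57976003 194.08965208]
top0 [376.5 161.5] [388.5 173.5] pred [376.84490411 161.46773542] [389.86753946 174.26946659]
top3 [376.5 161.5] [388.5 173.5] pred [376.84490411 161.46773542] [389.86753946 174.26946659]
```

```bash
cat > fit.py <<'E'
from h import *
from scipy.optimize import least_squares
A=np.array([.6056,-.2005])
def poly(n,pts,z,roi,off,k=8):
    x0,y0,x1,y1=roi;p=np.array([proj(n,[*q,z]) for q in pts])+off
    m=np.zeros(((y1-y0)*k,(x1-x0)*k),np.float32)
    cv2.fillPoly(m,[np.round(((p-[x0,y0]+.5)*k-.5)*16).astype(np.int32)],1,shift=4)
    return m
def model(n,a,off,roi,sig,k=8):
    e=np.array([-np.cos(a),-np.sin(a)]);t=np.array([-e[1],e[0]]);W=lambda r,s:A+r*e+s*t
    tg=poly(n,[W(.06,-.022),W(.165,-.022),W(.165,.022),W(.06,.022)],.010,roi,off)
    dm=poly(n,[W(.118,0),W(.138,.02),W(.158,0),W(.138,-.02)],.0105,roi,off)
    th=np.linspace(0,2*np.pi,90);ds=poly(n,[A+.1*np.array([np.cos(q),np.sin(q)]) for q in th],.028,roi,off)
    lab=[(1-np.maximum(tg,ds)),tg*(1-dm)*(1-ds),dm*(1-ds),ds]
    x0,y0,x1,y1=roi
    return np.stack([cv2.resize(cv2.GaussianBlur(l,(0,0),sig*k),(x1-x0,y1-y0),interpolation=cv2.INTER_AREA).ravel() for l in lab],1)
for n,fs,roi in(("top",("top0","top3"),(340,196,385,224)),("scene",("scene0","scene3"),(292,200,325,218))):
    I=np.mean([cv2.imread(f"pics/{f}.png")[:,:,::-1].astype(float) for f in fs],0)[roi[1]:roi[3],roi[0]:roi[2]].reshape(-1,3)
    def cost(v):
        M=model(n,v[0],v[1:3],roi,.6);c=np.linalg.lstsq(M,I,rcond=None)[0];return np.clip(M@c-I,-60,60).ravel()/30
    from scipy.optimize import minimize
    best=min((minimize(lambda v:(cost(np.array([v[0]/20,v[1],v[2]]))**2).sum(),[a*20,0,0],method="Nelder-Mead",options=dict(initial_simplex=[[a*20,0,0],[a*20+.8,0,0],[a*20,.7,0],[a*20,0,.7]])) for a in(-.3,-.23)),key=lambda r:r.fun)
    print(n,"angle",best.x[0]/20,"off px",best.x[1:],best.fun)
    for a in(-.32,-.3,-.28,-.26,-.24,-.22): print("  ",a,min((cost([a,best.x[1]+i,best.x[2]+j])**2).sum() for i in np.arange(-1,1.01,.25) for j in np.arange(-1,1.01,.25)).round(1))
E
python3 fit.py
```

```text
Traceback (most recent call last):
  File "fit.py", line 22, in <module>
    best=min((minimize(lambda v:(cost(np.array([v[0]/20,v[1],v[2]]))**2).sum(),[a*20,0,0],method="Nelder-Mead",options=dict(initial_simplex=[[a*20,0,0],[a*20+.8,0,0],[a*20,.7,0],[a*20,0,.7]])) for a in(-.3,-.23)),key=lambda r:r.fun)
  File "fit.py", line 22, in <genexpr>
    best=min((minimize(lambda v:(cost(np.array([v[0]/20,v[1],v[2]]))**2).sum(),[a*20,0,0],method="Nelder-Mead",options=dict(initial_simplex=[[a*20,0,0],[a*20+.8,0,0],[a*20,.7,0],[a*20,0,.7]])) for a in(-.3,-.23)),key=lambda r:r.fun)
              ~~~~~~~~^^^^^^^^^^^^^^^^^^^^^^^^^^^^^^^^^^^^^^^^^^^^^^^^^^^^^^^^^^^^^^^^^^^^^^^^^^^^^^^^^^^^^^^^^^^^^^^^^^^^^^^^^^^^^^^^^^^^^^^^^^^^^^^^^^^^^^^^^^^^^^^^^^^^^^^^^^^^^^^^^^^^^^^^^^
  File "fit.py", line 22, in <lambda>
    best=min((minimize(lambda v:(cost(np.array([v[0]/20,v[1],v[2]]))**2).sum(),[a*20,0,0],method="Nelder-Mead",options=dict(initial_simplex=[[a*20,0,0],[a*20+.8,0,0],[a*20,.7,0],[a*20,0,.7]])) for a in(-.3,-.23)),key=lambda r:r.fun)
                                 ~~~~^^^^^^^^^^^^^^^^^^^^^^^^^^^^^^^
  File "fit.py", line 20, in cost
    M=model(n,v[0],v[1:3],roi,.6);c=np.linalg.lstsq(M,I,rcond=None)[0];return np.clip(M@c-I,-60,60).ravel()/30
  File "fit.py", line 13, in model
    th=np.linspace(0,2*np.pi,90);ds=poly(n,[A+.1*np.array([np.cos(q),np.sin(q)]) for q in th],.028,roi,off)
                                    ~~~~^^^^^^^^^^^^^^^^^^^^^^^^^^^^^^^^^^^^^^^^^^^^^^^^^^^^^^^^^^^^^^^^^^^
  File "fit.py", line 5, in poly
    x0,y0,x1,y1=roi;p=np.array([proj(n,[*q,z]) for q in pts])+off
                                ~~~~^^^^^^^^^^
  File "h.py", line 10, in proj
    K,R,t=cam(n); p=K@(R@np.array(P,float)+t); return p[:2]/p[2]
          ~~~^^^
  File "h.py", line 4, in cam
    c=robot.camera_info(n); K=np.array([[c["fx"],0,c["cx"]],[0,c["fy"],c["cy"]],[0,0,1]])
ValueError: time passes only in moves, steps and waits
```

Calling the camera info that often tripped the interface, so I'll cache it.

```bash
sed -i 's/^def cam/from functools import lru_cache\n@lru_cache(None)\ndef cam/' h.py; timeout 300 python3 fit.py
```

```text
top angle -0.2915283541726452 off px [-0.06193031 -0.28381896] 668.9203208937743
   -0.32 703.4
   -0.3 675.4
   -0.28 673.5
   -0.26 688.9
   -0.24 850.9
   -0.22 1266.6
scene angle -0.2628861644483686 off px [-0.14053535  0.76830497] 1235.2078832321858
   -0.32 1349.6
   -0.3 1306.6
   -0.28 1297.0
   -0.26 1263.9
   -0.24 1245.8
   -0.22 1272.7
```

The two camera fits give -0.29 (top) and -0.26 (scene), so I'll finish at -0.277. I'll command the pose that relieves the side load, then hold and check.

```bash
python3 - <<'E'
from h import *
robot.move_linear([.6076,-.2011,.1722],velocity=.01,frame=rot(-.277)); robot.pause(.7)
s=robot.get_state();x=s["tool_rot"][:,0];print(round(s["time"],2),round(s["opening"],4),s["grasp_force"],s["force"].round(1),s["moment"].round(2),s["ee_pos"].round(4),np.arctan2(x[1],x[0]).round(4),abs(s["joint_vel"]).max())
cv2.imwrite("pics/c7.png",robot.grab_frame("scene")[:,:,::-1][130:380,160:520].repeat(2,0).repeat(2,1))
E
```

```text
23.54 0.0155 29.998303949832916 [ 4.  -3.9 -7.2] [-1.03 -0.93 -0.03] [ 0.6077 -0.2012  0.172 ] -0.277 0.002008896357886549
```

View pics/c7.png

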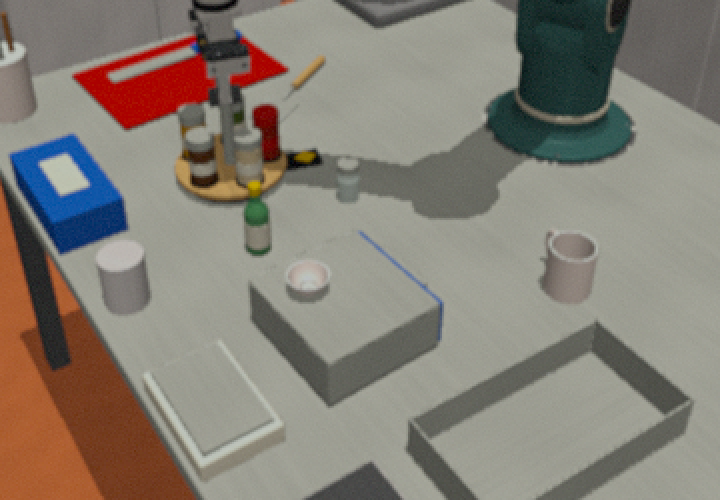

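The drawer is shut, with the blue line flush at (400,265). The red jar at (266,132) is at the front beside the diamond at (303,158), the bar is still gripped, and the bystanders haven't moved.

```bash
python3 -c "
from rig import robot
print(robot.sign_off())"
```

```text
the job is handed in; nothing more can be done
None
```

I handed the job in with the drawer pushed home and staying shut, the red-capped jar at the front in line with the diamond (the two cameras' estimates of the front differed by about 0.03 rad, so I set it between them), the grip bar still held at 30 N, and everything else left in place.

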